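Set the penlight raking at the vase

TASK

Draw the nickel penlight out of its charging block by its tail stub and lay it down on the sloping face of the plaster hand rest, lens end in the foot and key facing outwards, letting go of it there to change your grip. Then lay it level along the middle of the turntable's lamp ledge, key up and lens towards the vase, let go, and press its key fully down once it lies there. Leave it lying in place; never drop it on the bench, and do not disturb the vase, the cup or the round loupe tube.

Things in the scene. Friction and masses are not known exactly. Their poses are not given: they have to be found in the camera images.
- penlight: Nickel square penlight, about 0.12 kg, standing lens down in either pocket of the charging block. Body 22 x 22 mm, 86 mm long; on its tail end a centred stub 14 x 14 mm, 26 mm long. Origin: centre of the lens end face; z runs to the stub (up while it stands); x is the normal of the face with the key, y of a plain side. In the block only the stub and 2 mm of body stand above the block's top.
- penlight_mid (a point): Middle of the penlight's body, on its axis, 43 mm from the lens end; axes as penlight.
- penlight_stub (a point): Middle of the tail stub, on the axis, 100 mm from the lens end; axes as penlight.
- penlight_key (a joint): Travel of the penlight's sprung rubber key: 0 = out, 0.004 = fully down (m). It starts at 1.6 N, is fully down at about 3.2 N, and springs back when let go; it counts as pressed past 0.003.
- key_top (a point): Centre of the key's outer face. The key is 12 mm wide (along penlight y) and 16 mm long (along penlight z), its centre 28 mm from the lens end; its face stands 6 mm proud of the penlight's +x face and still 2 mm when fully down.
- charger: Fixed grey charging block 150 (x) x 76 (y) x 90 mm high; origin at the centre of its underside. Two pockets 24 x 24 mm at x = -37.5 and +37.5 mm, y = 0, floor 6 mm above the bench, each with a 14 mm wide, 8 mm deep key slot down the full height of its +x side. One holds the penlight (key in the slot, penlight x along block x), the other the loupe tube.
- loupe_tube: Round nickel tube of 21 mm diameter, 98 mm long with a black end, standing in the other pocket; not needed. Origin: centre of its lower end.
- plaster_rest: Fixed white plaster hand rest, a wedge 80 mm wide (x), y from -60 to +38 mm, 85 mm high; origin on the bench. Its flat face slopes at 45 degrees, rising to +y, 78 mm long from the foot (rest_foot). At the foot a 40 mm wide lip stands 14 mm out of the face; above it two cheeks, 8 mm high, 28 mm long up the slope, 27 mm apart, centred on x = 0. The rest of the face is plain.
- rest_foot (a point): On the sloping face in its corner with the lip, at x = 0, 30 mm above the bench; axes as plaster_rest. A penlight lying there has its lens end face against the lip, its -x face on the slope between the cheeks (origin 11 mm out of the face from this point), its body free to be gripped by both sides above the cheeks, its stub overhanging the top.
- turntable: Fixed (locked) lacquered wooden turntable, disc of 220 mm diameter, top 25 mm above the bench; origin at its centre on the bench. Its lamp ledge, a wooden block 120 (x) x 60 (y) x 25 mm high, lies along its -x axis, centred 190 mm from the turntable's centre. +x of the turntable points from the ledge to the vase.
- ledge (a point): Centre of the flat top of the lamp ledge, 25 mm above the bench; axes as turntable.
- vase: Plum-glazed vase, 80 mm in diameter at its widest, 110 mm high, loose on the turntable's centre. Origin: centre of its foot.
- cup: Rose-pink cup, 76 mm in diameter, 60 mm high, loose on the linoleum bench (top at z = 0); not needed.
Not all that is in view belongs to the job. What is shaped like the penlight but orange is not meant. There is more than one size of the charger; the job needs the larger.

How it is judged:
By the outcome, as a careful person would: the job done as asked, in the order asked, and still so for the second after the job is handed in, with the robot touching nothing.
It also fails if it takes over 72 s, if anything falls off the work surface, if the arm or the gripper's body presses on something with over 40 N, if the wrist force passes 120 N, or if a joint passes its speed limit or range.

ROBOT

A 6-joint arm with a two-finger parallel gripper is mounted at the origin on the work surface. World frame = base frame: x ahead of the robot, y to its left, z up, the work surface at z = 0. Lengths are in m, angles in degrees, forces in N, time in s.
With the tool pointing down it reaches from about 0.4 to 0.825 m from the base axis. Payload 7 kg.
Tool frame: the origin (TCP) lies midway between the tips of the shut fingers; the grasp point (between the pads) lies 19 mm behind it; z points along the fingers, y is the line along which they close (so a half turn about z gives the same grasp; the last joint's range is limited). The gripper opens to 88 mm and grips with 3 to 60 N. Pads are 19 mm wide; open, the fingers measure 130 mm over their backs; the gripper's body (78 mm by 193 mm) begins 47 mm behind the grasp point.
Start: joints at [86.236, 20.546, 0.682, 0, -70.136, -16.507], TCP at [0.234, 0.633, 0.227] pointing down, gripper open.
Joint ranges: [-176.03, 176.03], [-82.01, 121.73], [-58.28, 71.71], [-173.87, 95.51], [-174.79, -0.11], [-173.66, 173.66]. Speed limits (degrees/s): [136.94, 136.94, 172.46, 180, 180, 180].

INTERFACE

Orientations are given as a 3x3 rotation matrix whose columns are the frame's x, y, z axes.
In Python, from rig import robot gives the robot as it stands. Calls block until the motion is done:
- robot.goto(position, orientation): joint-space move of the TCP to a pose.
- robot.servo_line(position, ori=None, speed=0.15): straight line of the TCP; ori=None keeps the orientation; speed is the mean speed in m/s.
- robot.movej(angles): joint-space move.
- robot.move_gripper(opening): opening from 0.0 (shut) to 1.0 (fully open); the grip force is fixed at half the most; returns when the fingers have stopped.
- robot.dwell(seconds).
- robot.ik(position, orientation): joint angles nearest the present ones, or None.
- robot.grab_frame(name): name is "scene" or "top" or "wrist"; returns (picture, depth): 480x640x3 uint8, red, green, blue; 480x640 float32, m along the optical axis (not along the pixel's ray), 0 where there is no reading.
- robot.camera_info(name): a dict with "vfov" (degrees; the focal length in pixels is half the picture's height over the tangent of half this angle, whatever the lens; pixels are square), "cx", "cy" (the principal point, pixels), "view" (4x4, takes a point from world to camera coordinates); the wrist camera has in their place "T_tool_cam" (4x4, takes a point from camera to tool coordinates, whose origin is the TCP and whose axes are the flange's). Camera axes: x right, y down, z forward; pixel columns grow to the right and rows downward; lengths in m; the calibration is good to about 2 mm. A picture is of the moment at which its call begins: read the wrist's pose just before it. camera_info takes no time and is no camera call.
A pose or a line that the arm cannot do raises robot.Unreachable and nothing moves.
- robot.job_done(): hands the job in; it is judged then, once.
Readings, each from a call of its own:
- robot.read_t(): time.
- robot.read_qpos(): joint angles.
- robot.read_qvel(): joint speeds.
- robot.read_effort(): joint torques, N m.
- robot.read_position(): TCP position.
- robot.read_tcp_rot(): TCP orientation.
- robot.read_force(): force on the tool from outside, world axes, zero at the start.
- robot.read_ft_torque(): the same for the moment, N m.
- robot.read_grip_width(): opening from 0.0 (shut) to 1.0 (fully open).
- robot.read_finger_force(): force on a finger pad.
Only numpy, scipy, OpenCV 4.12 (cv2) and the standard library are available. Lean on these libraries where they do the work, as an engineer would, in place of code of your own. Each camera call takes 0.05 s, during which the arm holds its last target. There are 200 camera calls.

## Working session

There is one attempt and no reset: what is moved stays moved. The work goes in short steps, each a Python script; the robot and the scene stay as the last script left them, time stands still between calls to the robot, and variables do not carry over. Pictures are saved under pics/ and viewed, at most 10 in all, crops included, and the job is handed in when it is done.

```bash
mkdir -p pics; ls; cat > h.py <<'E'
import numpy as np, cv2
from rig import robot
def deproj(name,u,v,d,info=None,T=None):
    i=info or robot.camera_info(name); f=240/np.tan(np.radians(i["vfov"])/2)
    p=np.array([(u-i["cx"])/f*d,(v-i["cy"])/f*d,d,np.ones_like(d)] )
    if name=="wrist": M=T@np.array(i["T_tool_cam"])
    else: M=np.linalg.inv(np.array(i["view"]))
    return (M@p.reshape(4,-1))[:3].T
def tool():
    T=np.eye(4);T[:3,:3]=robot.read_tcp_rot();T[:3,3]=robot.read_position();return T
def cloud(name,depth,T=None):
    v,u=np.mgrid[:480,:640]
    return deproj(name,u.astype(float),v.astype(float),depth.astype(float),T=T).reshape(480,640,3)
E
python3 - <<'E'
from h import *
for n in ["scene","top"]:
    p,d=robot.grab_frame(n); cv2.imwrite(f"pics/{n}.png",p[:,:,::-1]); np.save(f"{n}.npy",cloud(n,d)); np.save(f"{n}_d.npy",d)
    print(n,robot.camera_info(n))
print(robot.camera_info("wrist"),robot.read_t(),robot.read_tcp_rot())
E
```

```text
pics
scene {'vfov': 52.37653011348072, 'cx': 317.492698486889, 'cy': 229.74713577769865, 'view': array([[ 0.69071044,  0.72310652, -0.00600368, -0.3012989 ],
       [ 0.53650375, -0.51799903, -0.66621373, -0.27446615],
       [-0.4848534 ,  0.45693978, -0.7457367 ,  1.30869714],
       [ 0.        ,  0.        ,  0.        ,  1.        ]])}
top {'vfov': 57.040982085061785, 'cx': 324.07494962927296, 'cy': 233.57522110343862, 'view': array([[-0.02166674, -0.99947922,  0.02391316, -0.08254837],
       [-0.99779566,  0.02011723, -0.06323858,  0.51162255],
       [ 0.06272458, -0.02523063, -0.9977119 ,  1.20843811],
       [ 0.        ,  0.        ,  0.        ,  1.        ]])}
{'vfov': 62.38598719606219, 'cx': 312.7217718491992, 'cy': 242.3731824127189, 'T_tool_cam': array([[ 6.42770777e-04, -9.65318360e-01, -2.61074798e-01,
         6.95685649e-02],
       [ 9.99999646e-01,  4.78597750e-04,  6.92412115e-04,
        -1.52579119e-04],
       [-5.43448317e-04, -2.61075151e-01,  9.65318326e-01,
        -1.57614047e-01],
       [ 0.00000000e+00,  0.00000000e+00,  0.00000000e+00,
         1.00000000e+00]])} 0.1 [[ 9.38018994e-01 -3.46583614e-01 -4.07229353e-04]
 [-3.46583822e-01 -9.38017762e-01 -1.52738772e-03]
 [ 1.47379192e-04  1.57385780e-03 -9.99998751e-01]]
```

View pics/scene.png

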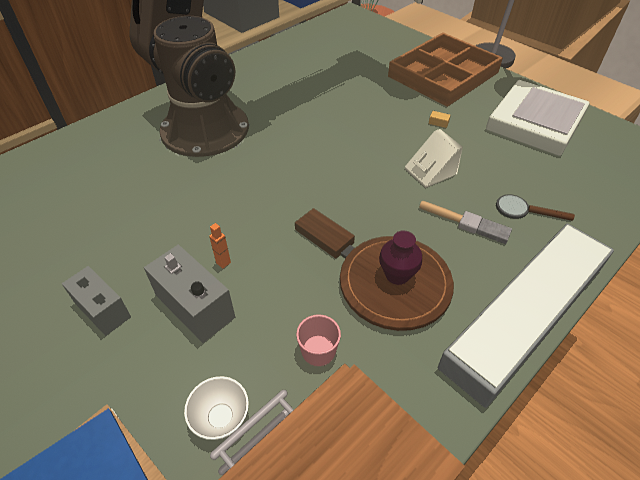

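View pics/top.png

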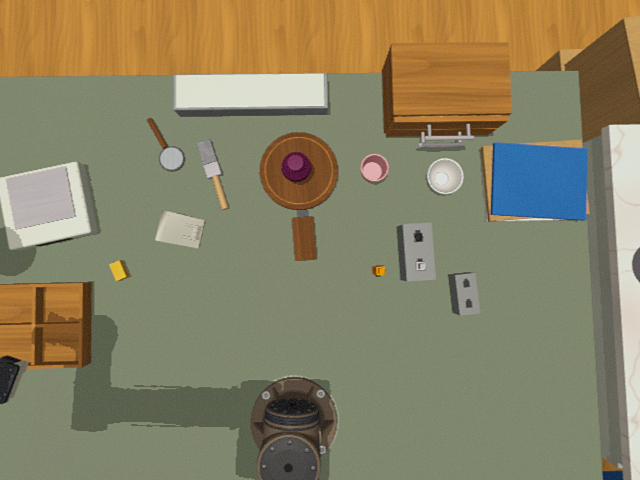

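The scene view shows the larger charger with the penlight stub near (172,262) and the loupe at (198,288). In the top view the charger is at (417,252), with the stub at (420,265) and the loupe at (418,236). The rest is at (180,230) with its foot to the right, the ledge at (304,239) and the vase at (297,167).

```bash
python3 - <<'E'
from h import *
C=np.load("top.npy"); im=cv2.imread("pics/top.png")
def box(sl,zlo,zhi,name):
    P=C[sl].reshape(-1,3); m=(P[:,2]>zlo)&(P[:,2]<zhi); P=P[m]
    r=cv2.minAreaRect(P[:,:2].astype(np.float32)*1000); print(name,len(P),P.mean(0).round(4),np.round(r[0],1),np.round(r[1],1),round(r[2],2))
box(np.s_[215:290,390:445],.084,.094,"charger")
box(np.s_[205:268,285:325],.02,.03,"ledge")
box(np.s_[120:225,250:345],.02,.03,"disc")
box(np.s_[140:190,270:325],.1,.13,"vase")
box(np.s_[205:255,150:212],.079,.09,"rest top")
box(np.s_[205:255,150:212],.012,.095,"rest all")
box(np.s_[250:275,410:430],.1,.13,"stub")
box(np.s_[228:245,408:428],.1,.13,"loupe")
# rest slope normal
P=C[205:255,150:212].reshape(-1,3);P=P[(P[:,2]>.055)&(P[:,2]<.08)]
A=np.c_[P[:,:2],np.ones(len(P))];c,*_=np.linalg.lstsq(A,P[:,2],rcond=None);print(c, np.degrees(np.arctan2(c[1],c[0])))
a=cv2.resize(im[215:290,385:485],None,fx=5,fy=5,interpolation=2)
b=cv2.resize(im[205:255,150:212],None,fx=5,fy=5,interpolation=2)
o=np.zeros((375,810,3),np.uint8);o[:375,:500]=a;o[:250,500:810]=b
cv2.imwrite("pics/crop.png",o[:,:800])
E
```

```text
charger 1464 [ 0.4524 -0.3388  0.0892] [ 453.7 -339.2] [149.9  77.1] 2.38
ledge 1019 [ 0.508  -0.0362  0.0247] [514.3 -28.2] [152.8  82.9] 0.04
disc 4111 [ 0.6791 -0.028   0.0251] [674.6 -18.9] [217.6 246.5] 59.16
vase 234 [ 0.6768 -0.0227  0.1055] [684.7 -21.2] [59.9 62. ] 6.04
rest top 302 [0.5348 0.3255 0.0845] [534.2 324.6] [30.5 79.6] 76.53
rest all 1262 [0.5273 0.2934 0.0565] [527.1 293.2] [94.  79.9] 77.44
stub 38 [ 0.4167 -0.3397  0.115 ] [ 416.7 -340.1] [13.1 13.8] 1.31
loupe 45 [ 0.4913 -0.337   0.1038] [ 491.4 -337.1] [17.4 18.7] 22.47
[ 0.17653963  0.7940403  -0.26757768] 77.46526322106202
```

View pics/crop.png

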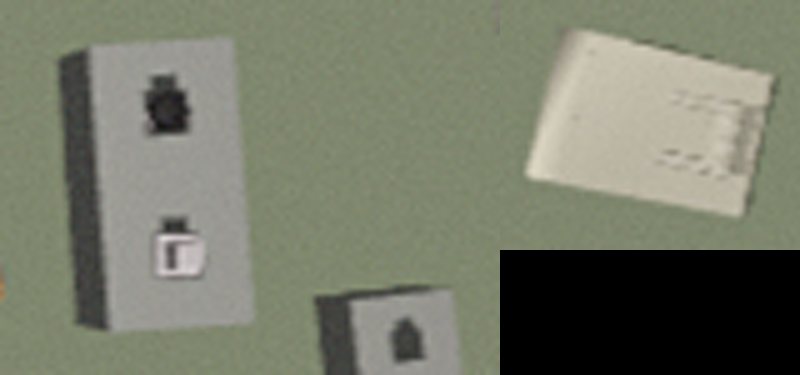

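Slots face away from the robot, so block +x is about world +x (2.4°), which gives the penlight at about (0.416,-0.341). The rest's foot faces -y, with rest +y at about 77.5°. Next I'll take wrist looks at the rest, ledge and charger.

```bash
cat >> h.py <<'E'
def down(yaw):
    c,s=np.cos(np.radians(yaw)),np.sin(np.radians(yaw)); return np.array([[c,s,0],[s,-c,0],[0,0,-1.]])
def look(xy,z,yaw,name):
    R=down(yaw); p=np.array([*xy,z])+R[:,0]*0.03
    robot.goto(p,R); robot.dwell(.3); T=tool(); im,d=robot.grab_frame("wrist")
    cv2.imwrite(f"pics/{name}.png",im[:,:,::-1]); np.save(name+".npy",cloud("wrist",d,T)); return T
E
python3 - <<'E'
from h import *
for xy,z,yaw,n in [((.527,.293),.25,-12,"w_rest"),((.50,-.036),.25,0,"w_ledge"),((.4537,-.3392),.27,2.4,"w_chg")]:
    q=robot.ik([xy[0],xy[1],z],down(yaw)); print(n,None if q is None else np.round(q,0))
    look(xy,z,yaw,n); print(robot.read_t())
ims=[cv2.resize(cv2.imread(f"pics/{n}.png"),(400,300)) for n in("w_rest","w_ledge","w_chg")]
cv2.imwrite("pics/m.png",np.vstack([np.hstack(ims[:2]),np.hstack([ims[2],ims[2]*0])]))
E
```

```text
w_rest [ 48.  13.  -7.   0. -70.  30.]
2.1833
w_ledge [ 18.   3. -19.   0. -68.  72.]
3.7667
w_chg [-17.   9.  -9.   0. -72. 109.]
5.2833
```

View pics/m.png

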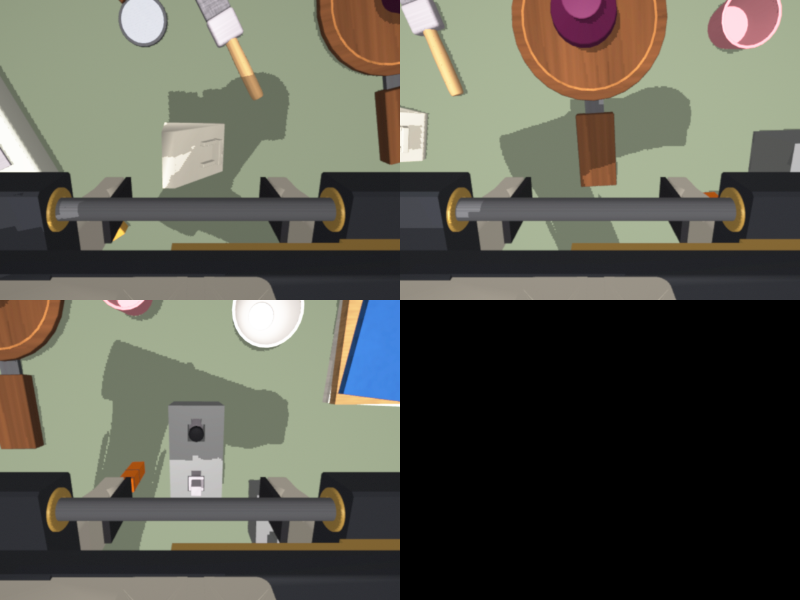

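The wrist views show the rest whole (about (195,150) in its tile) and the ledge (597,150) with the disc and vase. They also show the charger (195,450), with the stub at (197,484). I'll fit these from depth.

```bash
python3 - <<'E'
from h import *
def sel(n,c,r): 
    P=np.load(n+".npy").reshape(-1,3); return P[np.hypot(P[:,0]-c[0],P[:,1]-c[1])<r]
def rect(P,n):
    r=cv2.minAreaRect(P[:,:2].astype(np.float32)*1000);print(n,len(P),np.round(r[0],1),np.round(r[1],1),round(r[2],2),P[:,2].mean().round(4))
for src in("w_rest","top"):
    P=sel(src,(.527,.293),.075); rect(P[P[:,2]>.015],src+" all>15")
    top=P[(P[:,2]>.083)];rect(top,"top")
    # plane by RANSAC near 45 deg
    S=P[(P[:,2]>.035)&(P[:,2]<.082)];rng=np.random.default_rng(0);best=None
    for _ in range(500):
        a,b,c=S[rng.choice(len(S),3,False)];n=np.cross(b-a,c-a);L=np.linalg.norm(n)
        if L<1e-6: continue
        n/=L;n*=np.sign(n[2]);k=np.abs((S-a)@n)<.0015
        if best is None or k.sum()>best.sum():best=k
    Q=S[best];c=Q.mean(0);n=np.linalg.svd(Q-c)[2][2];n*=np.sign(n[2])
    yaw=np.degrees(np.arctan2(-n[1],-n[0]));print("plane",n.round(4),"tilt",np.degrees(np.arccos(n[2])).round(2),"yaw y",yaw.round(2),c.round(4),len(Q))
    y=np.array([np.cos(np.radians(yaw)),np.sin(np.radians(yaw))]);x=np.array([y[1],-y[0]])
    t=P[P[:,2]>.015][:,:2]@x;  f=P[(P[:,2]>.015)][:,:2]@y
    print("x ext",np.percentile(t,[.3,99.7]).round(4),"y ext",np.percentile(f,[.3,99.7]).round(4))
    # cheeks: points 4..10mm out of plane
    h=(P-c)@n; K=P[(h>.004)&(h<.0095)&(P[:,2]>.038)]; kx=K[:,:2]@x
    print("cheek x hist",np.histogram(kx,bins=np.arange(t.min(),t.max(),.004)) if len(K) else 0)
P=sel("w_ledge",(.50,-.036),.085);P=P[(P[:,2]>.018)&(P[:,2]<.032)];P=P[P[:,0]<.555];rect(P,"ledge")
P=sel("w_ledge",(.68,-.02),.125);P=P[(P[:,2]>.018)&(P[:,2]<.032)];P=P[P[:,0]>.59]
A=np.c_[P[:,:2],np.ones(len(P))]; print("disc",cv2.minEnclosingCircle(P[:,:2].astype(np.float32)*1000))
P=sel("w_chg",(.4537,-.3392),.1);rect(P[(P[:,2]>.084)&(P[:,2]<.096)],"chg")
P=sel("w_chg",(.4163,-.340),.02);rect(P[P[:,2]>.108],"stub")
P=sel("w_chg",(.4163,-.340),.02);rect(P[P[:,2]>.108],"stub")
E
```

```text
w_rest all>15 94215 [536.6 291.4] [123.2 104.4] 78.02 0.3164
top 87484 [557.2 300.8] [ 89.  136.6] 26.51 0.3367
plane [-0.1547 -0.6893  0.7078] tilt 44.95 yaw y 77.35 [0.5279 0.2987 0.0609] 4154
x ext [0.4113 0.5116] y ext [0.3456 0.4593]
cheek x hist (array([ 0,  0,  0,  0,  0, 46, 92,  0,  0,  0,  0,  0,  0, 34, 88, 19,  0,
        0,  0,  0,  0,  0,  0,  0,  0,  0]), array([0.40742638, 0.41142638, 0.41542638, 0.41942638, 0.42342638,
       0.42742638, 0.43142638, 0.43542638, 0.43942638, 0.44342638,
       0.44742638, 0.45142638, 0.45542638, 0.45942638, 0.46342638,
       0.46742638, 0.47142638, 0.47542638, 0.47942638, 0.48342638,
       0.48742638, 0.49142638, 0.49542638, 0.49942638, 0.50342638,
       0.50742638, 0.51142638]))
top all>15 1224 [527.1 293.2] [94.  79.9] 77.56 0.0578
top 215 [534.  323.7] [29.1 79.5] 76.92 0.0858
plane [-0.1524 -0.669   0.7274] tilt 43.33 yaw y 77.17 [0.5277 0.2963 0.0595] 340
x ext [0.4091 0.4885] y ext [0.3576 0.4487]
cheek x hist (array([ 0,  1,  3,  3,  3, 11, 12,  1,  0,  3,  3,  2,  1, 10,  7,  1,  1,
        2,  2]), array([0.40889233, 0.41289233, 0.41689233, 0.42089233, 0.42489233,
       0.42889233, 0.43289233, 0.43689233, 0.44089233, 0.44489233,
       0.44889233, 0.45289233, 0.45689233, 0.46089233, 0.46489233,
       0.46889233, 0.47289233, 0.47689233, 0.48089233, 0.48489233]))
ledge 6797 [496.1 -36.9] [120.2  60.2] 3.39 0.0245
disc ((684.774169921875, -26.312814712524414), 109.99777221679688)
chg 11244 [ 458.1 -311. ] [135.1 131.4] 2.28 0.0896
stub 326 [ 414.4 -340.3] [15.1 13.7] 2.49 0.1164
stub 326 [ 414.4 -340.3] [15.1 13.7] 2.49 0.1164
```

```bash
python3 - <<'E'
from h import *
c=np.array([.5279,.2987,.0609]);yw=np.radians(77.35);y=np.array([np.cos(yw),np.sin(yw),0]);x=np.array([y[1],-y[0],0]);z=np.array([0,0,1.])
n=(z-y)/2**.5;s=(z+y)/2**.5
P=np.load("w_rest.npy").reshape(-1,3);P=P[(np.hypot(*(P[:,:2]-[.527,.293]).T)<.075)&(P[:,2]<.095)]
Q=P[P[:,2]>.012]; print("x ext",np.percentile(Q@x,[.3,99.7]), "y ext",np.percentile(Q@y,[.2,99.8]))
T=P[P[:,2]>.082]; print("top z",np.median(T[:,2]),"x ext top",np.percentile(T@x,[.5,99.5]),"y max",np.percentile(T@y,99.5))
D=P-c;h=D@n;u=D@s
K=(h>.0065)&(h<.0095)&(P[:,2]>.035);kx=np.sort((P@x)[K]);g=np.argmax(np.diff(kx));print("cheek inner",kx[g],kx[g+1],"outer",kx[[0,-1]],"cheek u",np.percentile(u[K],[1,99]))
L=(h>.0115)&(h<.016);print("lip",L.sum(),np.percentile(u[L],[1,50,99]),np.percentile((P@x)[L],[1,99]))
face=(abs(h)<.001);print("face u",np.percentile(u[face],[.5,99.5]))
E
```

```text
x ext [0.40838824 0.48832474] y ext [0.35808479 0.44891013]
top z 0.08442523297024426 x ext top [0.40885083 0.48815061] y max 0.4476561663677347
cheek inner 0.4361613662994204 0.4382405561978537 outer [0.42878541 0.46824037] cheek u [-0.04500765 -0.01581772]
lip 352 [-0.10016343 -0.04792259 -0.04337812] [0.42907752 0.46802335]
face u [-0.08802281  0.03494756]
```

```bash
cat >> h.py <<'E'
yw=np.radians(77.35);RY=np.array([np.cos(yw),np.sin(yw),0]);RX=np.array([RY[1],-RY[0],0]);Z=np.array([0,0,1.])
N=(Z-RY)/2**.5;S=(Z+RY)/2**.5
c0=np.array([.5279,.2987,.0609]);FOOT=c0-.0437*S;FOOT=FOOT+RX*(.4484-FOOT@RX)
ta=np.radians(3.3);TX=np.array([np.cos(ta),np.sin(ta),0]);TY=np.array([-TX[1],TX[0],0]);LEDGE=np.array([.4961,-.0369,.025])
# penlight in rest frames: px=N,pz=S,py=pz x px ; on ledge px=Z,pz=-TX
def g1(px,pz,sg): # tool along -pz, tool x = sg*px
    return np.c_[sg*px,np.cross(-pz,sg*px),-pz]
def g2(px,pz,sg): # tool along -px, tool x = sg*pz
    return np.c_[sg*pz,np.cross(-px,sg*pz),-px]
def rest1(sg,d=0,n=0,t=.0875): # TCP when penlight lies d up-slope, n out
    return FOOT+S*(t+d)+N*(.011+n), g1(N,S,sg)
E
python3 - <<'E'
from h import *
print("foot",FOOT.round(4))
r=lambda q:None if q is None else np.round(q).astype(int).tolist()
a=np.radians(2.4);BX=np.array([np.cos(a),np.sin(a),0])
for sg in(1,-1):
    R=g1(BX,Z,sg)
    print("sg",sg)
    for zz in(.0935,.14,.21,.25): print(" chg",zz,r(robot.ik([.4157,-.3404,zz],R)))
    for d,n in((.002,0),(.002,.06),(.01,.1),(.1,0)): print(" rest",d,n,r(robot.ik(*rest1(sg,d,n))))
    R=g2(N,S,sg)
    for n in(.002,.1): print(" g2",n,r(robot.ik(FOOT+S*.052+N*n,R)))
    R=g2(Z,-TX,sg)
    for n in(.002,.1): print(" ledge",n,r(robot.ik(LEDGE-TX*(.052-.043)+Z*n,R)))
E
```

```text
foot [0.5199 0.2688 0.03  ]
sg 1
 chg 0.0935 [-18, 15, -27, 0, -48, 111]
 chg 0.14 [-18, 12, -24, 0, -54, 111]
 chg 0.21 [-18, 8, -18, 0, -64, 111]
 chg 0.25 [-18, 7, -15, 0, -69, 111]
 rest 0.002 0 [58, 45, 5, 14, -94, -75]
 rest 0.002 0.06 [57, 39, 1, 15, -94, -74]
 rest 0.01 0.1 [56, 36, -1, 15, -96, -73]
 rest 0.1 0 [59, 47, 19, 13, -106, -73]
 g2 0.002 [16, 21, -19, -62, -45, -164]
 g2 0.1 [11, 13, -19, -55, -52, -170]
 ledge 0.002 [19, 16, -37, 0, -37, -105]
 ledge 0.1 [19, 8, -30, 0, -51, -105]
sg -1
 chg 0.0935 [-18, 15, -27, 0, -48, -69]
 chg 0.14 [-18, 12, -24, 0, -54, -69]
 chg 0.21 [-18, 8, -18, 0, -64, -69]
 chg 0.25 [-18, 7, -15, 0, -69, -69]
 rest 0.002 0 [58, 45, 5, 14, -94, 105]
 rest 0.002 0.06 [57, 39, 1, 15, -94, 106]
 rest 0.01 0.1 [56, 36, -1, 15, -96, 107]
 rest 0.1 0 [59, 47, 19, 13, -106, 107]
 g2 0.002 [16, 21, -19, -62, -45, 16]
 g2 0.1 [11, 13, -19, -55, -52, 10]
 ledge 0.002 [19, 16, -37, 0, -37, 75]
 ledge 0.1 [19, 8, -30, 0, -51, 75]
```

```bash
python3 - <<'E'
from h import *
a=np.radians(2.4);BX=np.array([np.cos(a),np.sin(a),0]);R=g1(BX,Z,1)
p=np.array([.4157,-.3404,0])
robot.move_gripper(.55)
robot.goto(p+Z*.15,R); robot.servo_line(p+Z*.0935,speed=.08)
print("f",robot.read_force().round(2) if hasattr(robot.read_force(),'round') else robot.read_force(), robot.read_position())
robot.move_gripper(0.0); print("w",robot.read_grip_width()*88,robot.read_finger_force(),robot.read_force())
robot.servo_line(p+Z*.125,speed=.06); print(robot.read_force(),robot.read_grip_width()*88)
robot.servo_line(p+Z*.30,speed=.15); print(robot.read_force(),robot.read_grip_width()*88,robot.read_t())
robot.goto([.42,.05,.30],down(-60)); 
print(robot.read_t(),robot.read_qpos())
robot.goto(*rest1(1,.003,.12)); robot.dwell(.2)
print(robot.read_t(),robot.read_force(),robot.read_grip_width()*88)
for n in("wrist","scene"):
    im,d=robot.grab_frame(n); cv2.imwrite(f"pics/carry_{n}.png",im[:,:,::-1])
a=cv2.imread("pics/carry_wrist.png");b=cv2.imread("pics/carry_scene.png")[60:260,330:530]
cv2.imwrite("pics/carry.png",np.hstack([cv2.resize(a,(400,300)),cv2.resize(b,(300,300))]))
E
```

```text
f [-0.93  0.23 -0.02] [ 0.4161103  -0.34058361  0.09393841]
w 13.490609571998437 29.99978095293045 [0.02291916 0.66470648 0.94778616]
[-0.29102839 -0.2620756  -1.96695129] 13.771594247345893
[ 0.57381141 -0.16279142 -1.59221935] 13.798654872644407 10.2333
11.975 [ 3.37144829e+01 -6.79168738e+00 -2.15698304e+01  3.96503931e-03
 -7.52383711e+01 -3.70672298e+00]
13.2833 [-0.26300697 -0.18850985 -2.33344997] 13.48370984165018
```

View pics/carry.png

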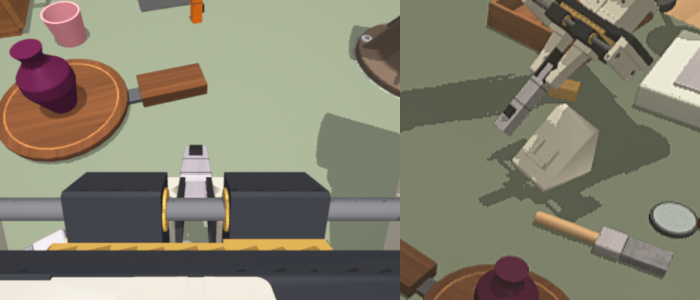

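The penlight is held straight by the stub, with its key facing outwards (seen in the wrist view at (195,165)). Next I'll lower it onto the slope.

```bash
python3 - <<'E'
from h import *
t0=rest1(1,.003,.12)
robot.servo_line(rest1(1,.003,.006)[0],speed=.12); robot.dwell(.2)
f0=np.array(robot.read_force()); print(f0)
for n in np.arange(.005,-.004,-.001):
    robot.servo_line(rest1(1,.003,n)[0],speed=.03); f=np.array(robot.read_force())-f0
    print(round(n,4),(f@N).round(2),(f@S).round(2),(f@RX).round(2))
    if f@N>3: break
# slide to lip
for d in np.arange(.002,-.003,-.001):
    robot.servo_line(rest1(1,d,n)[0],speed=.03); f=np.array(robot.read_force())-f0
    print("d",round(d,4),(f@N).round(2),(f@S).round(2),(f@RX).round(2))
    if f@S>3: break
T=tool();print(robot.read_t())
im,_=robot.grab_frame("wrist");im2,_=robot.grab_frame("scene")
cv2.imwrite("pics/laid.png",np.hstack([cv2.resize(im[200:440,200:440],(400,400)),cv2.resize(im2[100:220,370:490],(400,400))])[:,:,::-1])
E
```

```text
[ 0.358778    0.0880795  -1.78599368]
0.005 0.25 0.67 -0.31
0.004 -0.05 0.39 -0.27
0.003 0.09 -0.54 0.16
0.002 0.59 -0.08 -0.57
0.001 2.26 0.7 -0.34
0.0 7.72 2.83 -1.69
d 0.002 7.53 2.55 -0.87
d 0.001 6.75 3.73 -0.16
16.6833
```

View pics/laid.png

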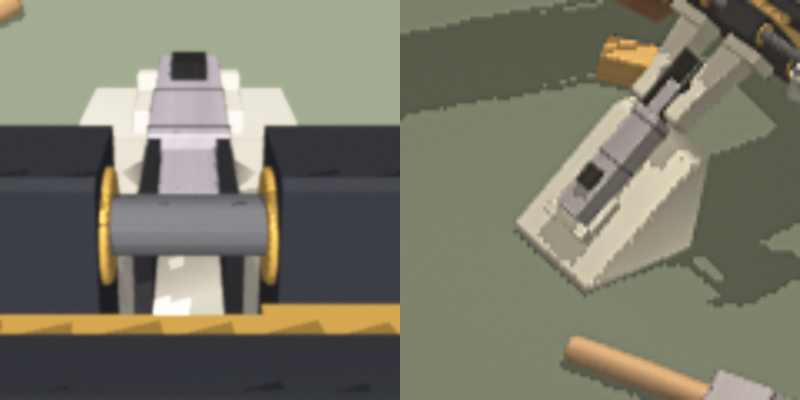

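It lies between the cheeks on the slope. I'll ease off slightly, push it to the lip, let go and look again.

```bash
python3 - <<'E'
from h import *
robot.servo_line(rest1(1,.001,.001)[0],speed=.03); robot.dwell(.1); f0=np.array(robot.read_force())
for d in np.arange(.0,-.006,-.001):
    robot.servo_line(rest1(1,d,.001)[0],speed=.03); f=np.array(robot.read_force())-f0
    print("d",round(d,4),(f@N).round(2),(f@S).round(2),(f@RX).round(2))
    if f@S>4: break
robot.move_gripper(.5); robot.dwell(.2)
robot.servo_line(rest1(1,.12,.001)[0],speed=.15)
robot.goto(FOOT+S*.05+N*.2,g2(N,S,1)); 
robot.dwell(.2); T=tool();print(robot.read_t(),robot.read_qpos())
im,d=robot.grab_frame("wrist");np.save("w_g2.npy",cloud("wrist",d,T));im2,_=robot.grab_frame("scene")
cv2.imwrite("pics/rel.png",np.hstack([cv2.resize(im,(480,360)),cv2.resize(im2[60:260,340:510],(306,360))])[:,:,::-1])
E
```

```text
d 0.0 1.6 -0.33 0.66
d -0.001 1.8 2.51 -0.94
d -0.002 1.99 6.76 -1.47
21.5167 [   3.69505676    6.50201134  -17.46775037  -50.15126537  -62.1381382
 -173.11357537]
```

View pics/rel.png

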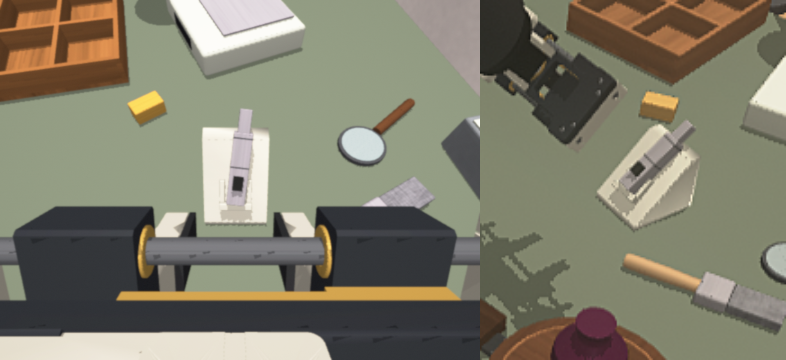

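It rests in the foot, key outwards and slightly yawed (stub at (245,115), key at (238,184)). I'll measure that yaw. Joint 6 is near its limit here, so I'll take the half-turned grasp.

```bash
python3 - <<'E'
from h import *
P=np.load("w_g2.npy").reshape(-1,3);D=P-FOOT;h=D@N;u=D@S;x=D@RX
m=(h>.017)&(h<.026)&(u>-.002)&(u<.088)&(abs(x)<.03)
print(m.sum(),np.median(h[m]))
r=cv2.minAreaRect((np.c_[x,u][m]*1000).astype(np.float32));print(r)
for a in np.arange(0,.088,.011):
    k=m&(u>=a)&(u<a+.011)
    if k.sum()>5: print(round(a+.0055,4),np.percentile(x[k],[3,97]).round(4),x[k].mean().round(4),np.median(h[k]).round(4))
E
```

```text
2239 0.021926407346288895
((3.8084635734558105, 43.914363861083984), (88.56651306152344, 22.224821090698242), 83.7099838256836)
0.0055 [-0.0107  0.0098] -0.0003 0.022
0.0165 [-0.0098  0.0114] 0.0006 0.022
0.0275 [-0.0088  0.0131] 0.0018 0.0219
0.0385 [-0.007   0.0138] 0.0032 0.0219
0.0495 [-0.0061  0.0146] 0.0044 0.0219
0.0605 [-0.0044  0.0161] 0.0057 0.0219
0.0715 [-0.0035  0.0176] 0.0069 0.022
0.0825 [-0.0018  0.0183] 0.0078 0.0218
```

```bash
python3 - <<'E'
from h import *
R=g2(N,S,-1);G=FOOT+S*.052
robot.goto(G+N*.15,R); robot.servo_line(G+N*.04,speed=.15); robot.servo_line(G+N*.0025,speed=.05)
f0=np.array(robot.read_force());print(f0,robot.read_t())
robot.move_gripper(0.);print(robot.read_grip_width()*88,robot.read_finger_force(),np.array(robot.read_force())-f0)
robot.move_gripper(.4);robot.dwell(.5);robot.move_gripper(0.)
f=np.array(robot.read_force())-f0;print(robot.read_grip_width()*88,robot.read_finger_force(),f@N,f@S,f@RX)
robot.servo_line(G+N*.15,speed=.12);print(robot.read_grip_width()*88,robot.read_force(),robot.read_t())
L=LEDGE-TX*.009
robot.goto(L+Z*.19,g2(Z,-TX,-1));robot.servo_line(L+Z*.06,speed=.12);robot.dwell(.2)
T=tool();im,d=robot.grab_frame("wrist");np.save("w_l.npy",cloud("wrist",d,T));im2,_=robot.grab_frame("scene")
print(robot.read_t(),robot.read_force())
cv2.imwrite("pics/overl.png",np.hstack([cv2.resize(im,(480,360)),cv2.resize(im2[170:290,270:372],(306,360))])[:,:,::-1])
E
```

```text
[ 0.23443139 -0.58192337 -0.0509556 ] 26.0667
21.839095270785336 29.98228132724762 [-0.84801011  0.23116587  0.92477487]
21.93272767016208 29.999444782733917 -0.9023034445091233 0.32435665015603027 -0.03546905710141633
22.042793129422453 [ 0.37423523  0.60068808 -1.24596681] 29.3333
31.9417 [ 0.37086607  0.5025577  -1.74391509]
```

View pics/overl.png

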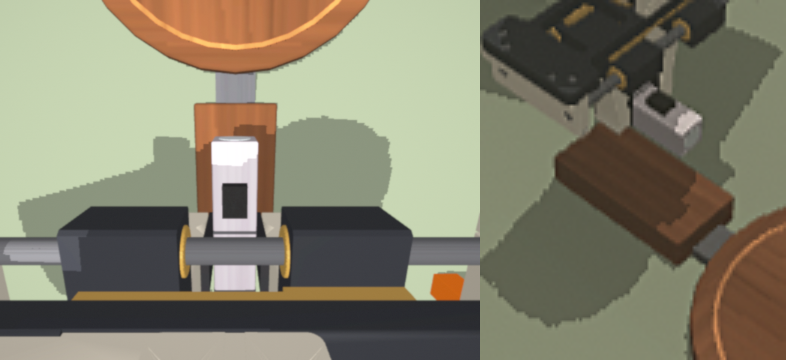

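The penlight is held over the ledge, square to it, key up (235,200) and lens towards the vase. I'll check where the lens is, then lower and release.

```bash
python3 - <<'E'
from h import *
P=np.load("w_l.npy").reshape(-1,3);D=P-LEDGE;a=D@TX;b=D@TY
k=(abs(b)<.02)&(a>.0)&(a<.1)&(D[:,2]>.07)&(D[:,2]<.095);print(k.sum(),"lens at",np.percentile(a[k],[97,99.5]),"y",b[k].mean(),np.median(D[k,2]))
key=k&(D[:,2]>.0835);print("key",key.sum(),a[key].mean(),b[key].mean())
off=np.percentile(a[k],99)-.043
if abs(off)>.004: off=0; print("off ignored")
L=LEDGE-TX*(.009+off)
robot.servo_line(L+Z*.008,speed=.1);robot.dwell(.2);f0=np.array(robot.read_force())
for n in np.arange(.006,-.002,-.001):
    robot.servo_line(L+Z*n,speed=.03);f=np.array(robot.read_force())-f0;print(round(n,4),f.round(2))
    if f[2]>2.5:break
robot.move_gripper(.45);robot.dwell(.2)
robot.servo_line(L+Z*.12,speed=.15)
robot.dwell(.2);T=tool();im,d=robot.grab_frame("wrist");C=cloud("wrist",d,T);np.save("w_l2.npy",C);print(off,robot.read_t())
cv2.imwrite("pics/onl.png",im[:,:,::-1])
D=C.reshape(-1,3)-LEDGE;a=D@TX;b=D@TY
k=(abs(b)<.03)&(abs(a)<.07)&(D[:,2]>.017)&(D[:,2]<.025);r=cv2.minAreaRect((np.c_[a,b][k]*1000).astype(np.float32));print(k.sum(),r,np.median(D[k,2]))
k=(abs(b)<.03)&(abs(a)<.07)&(D[:,2]>.0255)&(D[:,2]<.035);print("key",k.sum(),a[k].mean(),b[k].mean(),np.median(D[k,2]))
E
```

```text
8298 lens at [0.04297194 0.04349127] y 0.0003278651446754086 0.08017338628933615
key 2027 0.012038488507315207 8.167613235168352e-05
0.006 [-0.03 -0.09  0.43]
0.005 [-0.67 -0.66  0.17]
0.004 [ 0.17 -0.47 -0.45]
0.003 [ 0.35  0.48 -0.4 ]
0.002 [ 0.58 -0.41  2.19]
0.001 [-4.98  1.03 15.76]
0.0004151381070896104 36.2667
4143 ((-10.924610137939453, 0.36562347412109375), (22.272565841674805, 106.88555908203125), 89.96656036376953) 0.021452302141650413
key 470 0.014793081837151733 0.0005297174303548566 0.027525228616214654
```

View pics/onl.png

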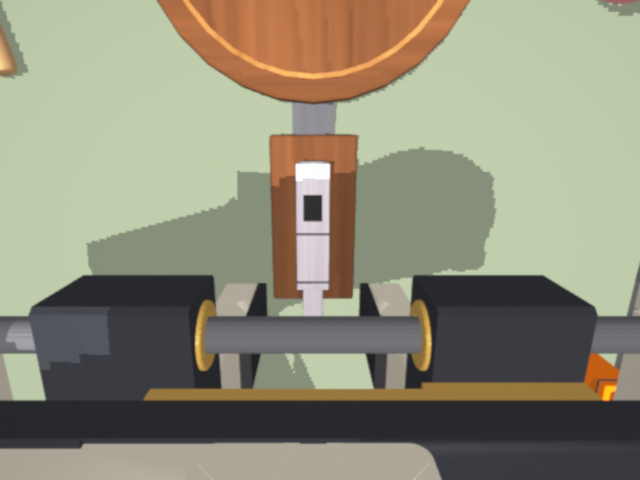

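It lies level along the middle of the ledge, key up at (313,207), lens towards the vase. Now I'll press the key with the fingers shut.

```bash
python3 - <<'E'
from h import *
K=LEDGE+TX*.0148; R=robot.read_tcp_rot()
robot.move_gripper(0.);robot.servo_line(K+Z*.06,speed=.12);robot.servo_line(K+Z*.031,speed=.06);robot.dwell(.3);f0=np.array(robot.read_force())
for n in np.arange(.029,.0195,-.0005):
    robot.servo_line(K+Z*n,speed=.02);robot.dwell(.05);f=(np.array(robot.read_force())-f0)[2];print(round(n,4),robot.read_position()[2].round(4),round(f,2))
    if f>9:break
robot.dwell(.5);print(robot.read_force()-f0,robot.read_t())
robot.servo_line(K+Z*.15,speed=.1)
robot.servo_line(K+Z*.2-TX*.1,speed=.15);robot.dwell(.2)
T=tool();im,d=robot.grab_frame("wrist");C=cloud("wrist",d,T);print(robot.read_t())
D=C.reshape(-1,3)-LEDGE;a=D@TX;b=D@TY
k=(abs(b)<.03)&(abs(a)<.07)&(D[:,2]>.017)&(D[:,2]<.025);r=cv2.minAreaRect((np.c_[a,b][k]*1000).astype(np.float32));print(k.sum(),r,np.median(D[k,2]))
im2,_=robot.grab_frame("scene");cv2.imwrite("pics/end.png",np.hstack([cv2.resize(im,(400,300)),cv2.resize(im2,(400,300))])[:,:,::-1])
E
```

```text
0.029 0.0539 -0.3
0.0285 0.0535 -0.16
0.028 0.0531 1.39
0.0275 0.0525 0.99
0.027 0.052 2.27
0.0265 0.0515 2.02
0.026 0.051 2.55
0.0255 0.0505 3.2
0.025 0.05 2.58
0.0245 0.0495 3.03
0.024 0.0492 5.4
0.0235 0.0491 11.39
[-2.74228138  1.48935445 10.12037914] 42.8167
45.375
3040 ((-13.275257110595703, 0.3995513916015625), (21.935306549072266, 110.92784881591797), 89.5177001953125) 0.02135022502809133
```

View pics/end.png

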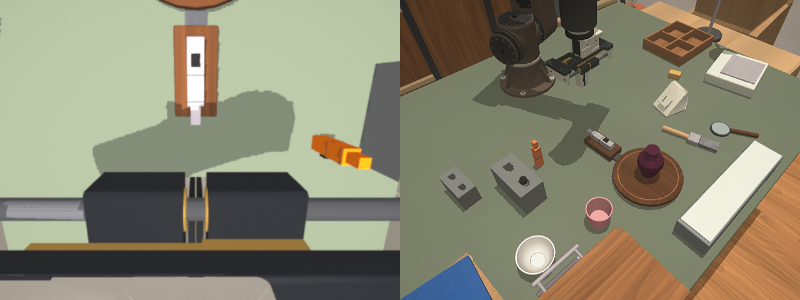

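The key travelled about 4 mm from first contact at 0.053 to a hard stop at 0.049. The penlight still lies on the ledge at (195,80), and the vase, cup and loupe haven't moved.

```bash
python3 -c "
from rig import robot
print(robot.job_done())"
```

```text
the job is handed in; nothing more can be done
None
```

The job is handed in: the penlight went from the charger to the hand rest, was released and re-gripped there, and now lies level along the middle of the lamp ledge, key up and lens towards the vase, its key pressed to the stop, in about 45 s.

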